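# Refit a washed hob knob and hold it pressed in at ignition

## Robot

A 6-joint arm with a two-finger parallel gripper is mounted at the origin on the work surface. World frame = base frame: x ahead of the robot, y to its left, z up, the work surface at z = 0. Lengths are in m, angles in rad, forces in N, time in s.
With the tool pointing down it reaches from about 0.35 to 0.85 m from the base axis. Payload 8.1 kg.
Tool frame: the origin (TCP) lies at the very end of the fingers, on their centre line; the grasp point (between the pads) lies 19 mm behind it; x points along the fingers, y is the direction in which the jaws open and shut, and the axes are right-handed (so a half turn about x gives the same grasp; the last joint's range is limited). The gripper opens to 93 mm and grips with 3 to 60 N. Pads are 15 mm wide; open, the fingers measure 128 mm over their backs; the gripper's body (75 mm by 188 mm) begins 65 mm behind the grasp point.
Start: joints at [1.152, 0.13, 1.488, -0, 1.523, -0.085], TCP at [0.197, 0.567, 0.219] pointing down, gripper open.
Joint ranges: [-2.96, 2.96], [-0.89, 2.26], [0.02, 2.5], [-1.34, 4.48], [0, 2.73], [-2.66, 2.66]. Speed limits (rad/s): [2.39, 2.39, 2.79, 3.14, 3.14, 3.14].

## Interface

Orientations are given as a unit quaternion [w, x, y, z].
In Python, from plant import env gives the robot as it stands.
- The arm moves only by the shell command python3 -m inch 'ROWS'. ROWS is JSON, a list of rows, each a list of 7 numbers: the turn, a rotation vector about the world's x, y, z in degrees, then the shift along the world's x, y, z in mm, then the finger opening in mm, from 0 to 93. In form: [[wx, wy, wz, dx, dy, dz, jaw], ...]. A call has 1 to 12 rows; each row shifts and turns the commanded pose from where the row before left it; what a row does not reach is not made up. A row lasts 1/10 s, in which the tool goes at most 50 mm and 8.59 degrees, less where a joint would pass 70% of its speed; a pose out of reach is approached as far as the arm can. A call with a gripper value outside its range is refused whole. The fingers move at their own pace and stop on an object; the grip force is fixed at half the most. Time passes only in rows, so rows that do not move let the fingers close. It gives the time, the measured TCP pose, the force and the opening at its end, in the units of the state.
- env.sense(): the state, without advancing time (a new reading comes with each control period).
- env.grab_frame(name): name is "side" or "top"; returns the picture (384x512x3 uint8, red, green, blue); there is no depth.
- env.camera_params(name): a dict with "fx", "fy", "cx", "cy" (pixels), "k1" (the pictures are not rectified: a ray, as slopes to the right and down, at radius r is drawn at 1 + k1 r^2 times it, then the intrinsics apply), "origin" and "orientation" of the camera in the world. Camera axes: x right, y down, z forward; pixel columns grow to the right and rows downward; lengths in m; the calibration is good to about 2 mm. A picture is of the moment at which its call begins. camera_params takes no time and is no camera call.
- env.hand_in(): hands the job in, once; it reports no verdict.
The state is a dict: "t": time; "q": joint angles; "qd": joint speeds; "tau": joint torques, N m; "tool_pos": TCP position; "ee_rot": TCP orientation; "wrist_force": force on the tool from outside, world axes, zero at the start; "moment": the same for the moment, N m; "grip_width": finger opening in m.
Only numpy, scipy, OpenCV 4.12 (cv2) and the standard library are available. Lean on these libraries where they do the work, as an engineer would, in place of code of your own. Each camera call takes 0.05 s, during which the arm holds its last target. There are 200 camera calls.

## Task

The control knob of the bare gas-valve spindle on the two-burner hob has been washed and lies on the counter: pick it up, turn it so that the flat of its D-shaped bore matches the flat of the spindle, and push it fully home. Then do as for lighting a burner: press the knob all the way in against the spring while the valve is still off, and only then, keeping it pressed, turn it anticlockwise to the stop at the red mark. Finish holding: keep your grip on the knob and keep it pressed in at the stop, and leave the other burner's knob and everything else on the hob and the counter as they are.

Things in the scene. Friction and masses are not known exactly. Their poses are not given: they have to be found in the camera images.
- knob: the loose black hob knob, standing bore-down on the counter, 42 mm high, 60 g. Origin: centre of its underside, z up, +x towards its white pointer line. Round tapered skirt 54 mm across, 47 mm at its top 20 mm up; on it a grip bar 44 mm long (x), 16 mm wide (y), from 20 to 42 mm up: pinch it across y from above
- knob_seat (a point): closed end of the knob's bore, on its axis 16 mm above the underside; axes as the knob's. The bore opens in the underside: D-shaped, 13 mm round with a flat 2 mm from the axis on the +x (pointer) side, 16 mm deep, mouth widened 1.4 mm all round. Knob home = this point on spindle_tip, both x axes the same way
- spindle_tip (a point): centre of the top end of the bare brass valve spindle, upright on the hob's front strip, 24 mm above it, 104 mm above the counter unpressed; dark collar at its foot 3 mm high. D-shaped over its top 20 mm: 12 mm round, flat 1.5 mm from the axis. +x: the way the flat faces (towards the burners when off); z up. Moves with the spindle
- spindle_push (a joint): how far the spindle is pressed down against its spring, 0 to 0.005 m; 4 N to start, 8.5 N at the bottom. It springs back when let go
- spindle_turn (a joint): angle of the spindle: 0 off (black mark on the hob), grows anticlockwise seen from above to the stop at 1.22 rad (70 degrees, red mark); stays where left; friction 0.015 N m. The loose bore gives up to about 0.25 rad of play, so turn the knob a little past 1.22 to bring the spindle to the stop
- hob: tabletop gas hob, fixed, 460 (x) by 300 mm (y), top 80 mm above the counter. Origin: under the middle of the line of its two valves, which stand on the front strip 70 mm to either side along y; either may be the bare one. Front edge at x = -55 mm; burners and black pan supports (tops 125 mm above the counter) from x = 60 to 400 mm, a saucepan (to 211 mm) on the rear one
- other_knob (a joint): angle of the knob fitted on the other valve, 0 off; leave it off
- other_knob_top (a point): centre of the top of that fitted knob (same knob, its top 130 mm above the counter)
- ramekin: white ceramic ramekin, 72 mm across, 38 high, origin under its centre; leave it alone
- paste_tin: small tin of cleaning paste, green label, 60 mm across, 50 high, origin under its centre; leave it alone
- prep_bowl: small steel bowl, 110 mm across, 48 high, origin under its centre; leave it alone
- pastry_brush: pastry brush with a wooden handle, lying on the counter, origin under its middle; leave it alone
- spice_jar: spice jar, yellow label, red cap, 50 mm across, 90 high, origin under its centre; leave it alone
- steel_cup: steel cup, 72 mm across, 75 high, origin under its centre; leave it alone
Things that resemble listed ones, but are neither listed nor needed, are in the scene too. Leave any yellow look-alike of the knob alone.

How it is judged:
On the way, in this order (a step that is already met when the one before it is completed fails the run):
1. the knob is home on the spindle and pressed in, the valve still off (horizontal distance between knob_seat and spindle_tip below 0.003 m and z of knob_seat in the frame of spindle_tip below 0.003 m and angle between knob's own z axis and vertical below 0.1 rad and angle between the x axis of knob and the x axis of spindle_tip, either way round below 0.35 rad and value of joint spindle_push above 0.003 m and contact force between the fingers and knob above 3 N and value of joint spindle_turn below 0.35 rad), for 0.1 s.
2. still pressed in, the knob is turned to the ignition stop (horizontal distance between knob_seat and spindle_tip below 0.003 m and z of knob_seat in the frame of spindle_tip below 0.003 m and angle between knob's own z axis and vertical below 0.1 rad and angle between the x axis of knob and the x axis of spindle_tip, either way round below 0.35 rad and value of joint spindle_push above 0.003 m and contact force between the fingers and knob above 3 N and value of joint spindle_turn above 0.8 rad), for 0.2 s.
At the end, for the whole second after the job is handed in: knob home on the spindle (bore end and axis within 3 mm of its tip, upright within 0.1 rad, flats matched), spindle pressed in over 3 of 5 mm and turned over 0.8 of 1.22 rad, fingers bearing on the knob with over 3 N, other knob off (all of step 2 and value of joint other_knob below 0.25 rad); the arm keeps its last pose, push and grip.
It fails at once if the other burner's knob is turned on (0.25 rad) (value of joint other_knob above 0.25 rad).
It fails at once if something else on the hob or the counter is shoved more than 30 mm (distance of any of ramekin, paste_tin, prep_bowl, pastry_brush, spice_jar, steel_cup from where it was at the start of the episode above 0.03 m).
It also fails if it takes over 42 s, if anything falls off the work surface, if the arm or the gripper's body presses on something with over 40 N, if the wrist force passes 120 N, or if a joint passes its speed limit or range.

## Working session

There is one attempt and no reset: what is moved stays moved. The work goes in short steps, Python scripts to look and compute and a shell command to move; the robot and the scene stay as the last step left them, time stands still between calls to the robot, and variables do not carry over. Pictures are saved under pics/ and viewed, about 8 in all and at most 12, crops included, and the job is handed in when it is done.

```bash
ls; mkdir -p pics; python3 - <<'E'
from plant import env
import cv2
for n in("top","side"):
    im=env.grab_frame(n); cv2.imwrite(f"pics/{n}0.png",im[:,:,::-1]); print(n,env.camera_params(n))
s=env.sense(); print(s)
a=cv2.imread("pics/top0.png");b=cv2.imread("pics/side0.png")
E
```

```text
pics
top {'fx': 439.8206996477899, 'fy': 439.8206996477899, 'cx': 259.5044809652832, 'cy': 191.33247027059795, 'k1': -0.006085537062070276, 'origin': array([ 0.26712532, -0.03578829,  1.57131979]), 'orientation': array([ 0.05597914, -0.70346587,  0.70630351, -0.05601298])}
side {'fx': 365.66242808783073, 'fy': 365.66242808783073, 'cx': 253.24133543782023, 'cy': 193.74565661384253, 'k1': -0.03220494376885528, 'origin': array([ 0.41458649, -0.98343111,  1.24676749]), 'orientation': array([-0.34346438,  0.93820921, -0.03548756,  0.02315871])}
{'t': 0.1, 'q': array([ 1.15160263e+00,  1.31103386e-01,  1.48916292e+00,  7.24888211e-06,
        1.52298826e+00, -8.54551405e-02]), 'qd': array([-0.00238945, -0.00095427, -0.00318784, -0.00305396, -0.00057297,
        0.00190243]), 'tau': array([ 6.62643470e-04, -5.61333597e+01, -4.93097770e+01,  7.69787841e-02,
        2.88713083e-02, -8.90644742e-05]), 'tool_pos': array([0.19634656, 0.56642618, 0.21768584]), 'ee_rot': array([ 0.69713535,  0.11687931,  0.69743369, -0.11801597]), 'wrist_force': array([ 0.87238212, -0.8112418 ,  0.14379662]), 'moment': array([ 0.02877446, -0.0243528 ,  0.0615771 ]), 'grip_width': 0.09294973852204949}
```

View pics/top0.png

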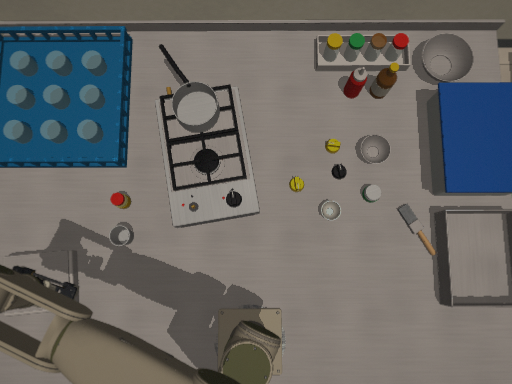

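View pics/side0.png

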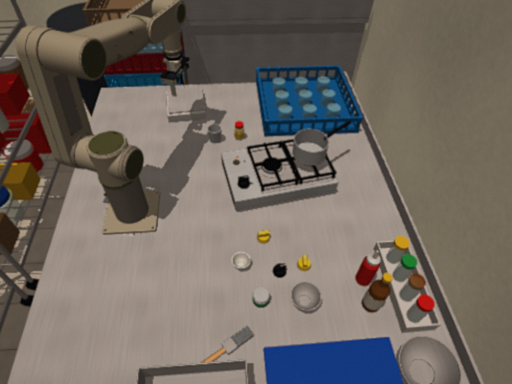

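Top view: the bare spindle is at about (194,206) and the fitted knob at (234,199). There are three candidates for the loose knob: black (339,171), yellow (333,145) and yellow (297,184). The black one fits the description. In the side view it is at (280,270), and the spindle is near (238,161). I'll confirm in one enlarged crop.

```bash
cat > h.py <<'E'
import numpy as np,cv2
from scipy.spatial.transform import Rotation as R
from plant import env
def cam(n):
    c=env.camera_params(n);q=c["orientation"];return c,R.from_quat([*q[1:],q[0]]).as_matrix()
def ray(n,u,v):
    c,M=cam(n);p=np.array([(u-c["cx"])/c["fx"],(v-c["cy"])/c["fy"]]);s=p.copy()
    for _ in range(10): s=p/(1+c["k1"]*(s@s))
    return c["origin"],M@np.array([*s,1])
def plane(n,u,v,z):
    o,d=ray(n,u,v);return (o+d*(z-o[2])/d[2])[:2]
def proj(n,P):
    c,M=cam(n);p=M.T@(np.array(P)-c["origin"]);s=p[:2]/p[2];s=s*(1+c["k1"]*(s@s));return s[0]*c["fx"]+c["cx"],s[1]*c["fy"]+c["cy"]
def tri(ut,us):
    (a,d),(b,e)=ray("top",*ut),ray("side",*us)
    d/=np.linalg.norm(d);e/=np.linalg.norm(e)
    k=np.linalg.lstsq(np.c_[d,-e],b-a,rcond=None)[0];p,q=a+k[0]*d,b+k[1]*e
    return (p+q)/2,np.linalg.norm(p-q)
def crop(n,im,u,v,w,h,s):
    return cv2.resize(im[v-h//2:v+h//2,u-w//2:u+w//2],None,fx=s,fy=s,interpolation=cv2.INTER_CUBIC)
E
python3 - <<'E'
from h import *
a=cv2.imread("pics/top0.png");b=cv2.imread("pics/side0.png")
t=[crop("t",a,339,171,40,30,10),crop("t",a,194,206,40,30,10)]
s=[crop("s",b,280,270,40,30,10),crop("s",b,238,165,40,30,10)]
cv2.imwrite("pics/c1.png",np.vstack([np.hstack(t),np.hstack(s)]))
E
```

```text
(no output)
```

View pics/c1.png

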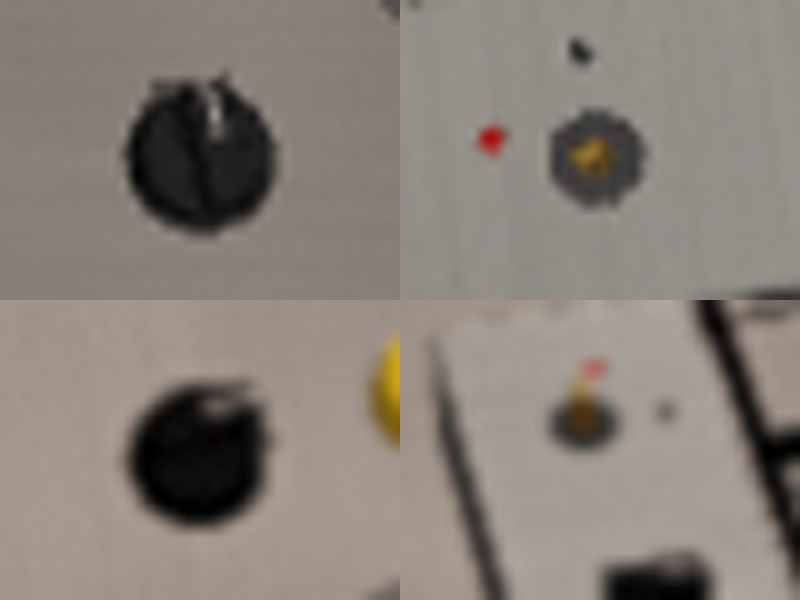

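The crop confirms it: the black knob has the skirt, the grip bar and the white pointer, which points image-up and slightly left. The brass D-spindle stands in its dark collar, with the red mark to the left and the black mark above. Next I'll measure both.

```bash
cat > m.py <<'E'
from h import *
def cc(mask,u,v):
    n,l,st,c=cv2.connectedComponentsWithStats(mask.astype(np.uint8))
    i=min([i for i in range(1,n) if st[i,4]>3],key=lambda i:np.hypot(*(c[i]-[u,v])));return c[i],st[i],l==i
def yaw(p,q): d=q-p;return np.degrees(np.arctan2(d[1],d[0]))
E
python3 - <<'E'
from m import *
a=cv2.imread("pics/top0.png").astype(int);b=cv2.imread("pics/side0.png").astype(int)
for nm,ut,us in(("loose",(339,171),(280,270)),("fit",(234,199),(243,182))):
    ct,st,mt=cc(a.max(2)<75,*ut);cs,ss,ms=cc(b.max(2)<75,*us)
    print(nm,ct,st,cs,ss,[x.round(4) for x in tri(ct,cs)],plane("top",*ct,.01 if nm=="loose" else .098))
    (c,r),=[cv2.minEnclosingCircle(np.argwhere(mt)[:,::-1].astype(np.float32))];print("circ",c,r)
# white pointer pixels near knobs
for nm,(u,v),z in(("loose",(339,171),.04),("fit",(234,199),.128)):
    w=a[v-12:v+12,u-8:u+9].min(2);print(nm);print(w)
# collar / brass / marks
sub=np.zeros(a.shape[:2],bool);sub[195:218,184:206]=1
col,st,mc=cc((a.max(2)<115)&sub|((a[:,:,2]-a[:,:,0]>40)&sub&(np.arange(512)>188)),194,207);print("collar",col,st,plane("top",*col,.083))
red=a[:,:,2]-a[:,:,1]>70;c,_,_=cc(red,184,205);pr=plane("top",*c,.08);print("red",c,pr)
br=(a[:,:,2]-a[:,:,0]>50)&sub&(np.arange(512)>188);print("brass",np.argwhere(br)[:,::-1].mean(0),br.sum())
E
```

```text
loose [338.46666667 171.46060606] [332 164  14  15 165] [279.26950355 270.29787234] [273 264  13  14 141] [array([ 0.5907, -0.3234,  0.0056]), np.float64(0.0026)] [ 0.58848874 -0.32263553]
circ (338.6085205078125, 171.09689331054688) 7.489100456237793
fit [233.44502618 198.89528796] [226 189  16  18 191] [243.37815126 182.11764706] [238 177  13  12 119] [array([0.4789, 0.0522, 0.0967]), np.float64(0.0032)] [0.47713748 0.05193372]
circ (233.5, 197.5) 8.860122680664062
loose
[[119 120 119 121 121 122 122 123 121 121 122 121 122 122 123 122 123]
 [119 120 120 120 122 121 121 121 122 122 121 122 122 123 122 122 123]
 [118 118 117 119 119 119 120 120 121 122 122 121 123 121 123 122 121]
 [118 119 121 119 121 121 121 123 122 122 118 122 123 122 122 122 121]
 [120 120 120 115 116 117 115 116 120 115  89 122 122 123 122 121 123]
 [118 118 119  77  74  74  54  67  91  48  60 115 122 122 123 122 122]
 [118 119 115  72  58  46  11  34  82  89  32  54 115 120 121 122 122]
 [119 119  74  43  24  18  15  31  52 101  32  22  53  93 121 122 121]
 [119 113  43  20  32  21  14  30  38 139  38  32  31 
[... 2237 characters left out ...]
 30  33  22  30  31  33  32  18  33  24  17  65 138 139]
 [143  93  54  20  30  32  27  18  15  16  18  26  17  38 115 138 139]
 [142 140 116  53  16  19  19  16  21  22  16  37  49  92 141 137 138]
 [139 139 140 115  72  50  51  36  38  39  64  90 113 137 139 137 140]
 [138 140 139 139 139 114 113  92  92  93 136 135 137 138 139 136 139]
 [138 140 138 140 138 140 137 137 141 141 138 136 138 139 138 138 137]
 [136 140 140 139 138 139 136 136 141 139 139 136 136 139 137 137 138]
 [138 141 139 140 139 141 136 137 140 142 138 135 136 139 136 139 137]]
collar [193.21052632 206.5       ] [189 202  10  10  76] [0.45364635 0.1898479 ]
red [182.5 204.5] [0.46105378 0.22706221]
brass [192.8 206. ] 10
```

```bash
cat > st.py <<'E'
from m import *
def st():
    s=env.sense();q=s["ee_rot"];M=R.from_quat([*q[1:],q[0]]).as_matrix()
    print("t %.2f"%s["t"],"tcp",s["tool_pos"].round(4),"jawyaw %.1f"%np.degrees(np.arctan2(M[1,1],M[0,1])),"down",M[:,0].round(3),"F",s["wrist_force"].round(1),"M",s["moment"].round(2),"w %.4f"%s["grip_width"],"q",s["q"].round(2))
if __name__=="__main__": st()
E
python3 - <<'E'
from st import *
st()
a=cv2.imread("pics/top0.png").astype(int)
print("knob",plane("top",338.47,171.42,.003), "yellow2",plane("top",333,145,.01))
# loose bar: left dark side-face line, per-row minimum (subpixel) -> yaw
def line(rows,c0,c1,z):
    P=[]
    for v in rows:
        x=np.arange(c0,c1);w=np.clip(30-a[v,c0:c1].min(1),0,None)**2+1e-6;P.append(((x*w).sum()/w.sum(),v))
    P=np.array(P,np.float32);d=cv2.fitLine(P,cv2.DIST_HUBER,0,.01,.01).ravel();d=d[:2]*(-np.sign(d[1]));m=P.mean(0)
    return yaw(plane("top",*(m-5*d),z),plane("top",*(m+5*d),z))
print("loose bar",line(range(165,176),336,342,.03),"fit bar L",line(range(194,204),237-8,234,.11),"R",line(range(194,204),234,238,.11))
print("black mark",yaw(plane("top",193.3,206.6,.083),plane("top",192.0,196.2,.08)))
p,q=plane("top",233.45,198.9,.098),plane("top",193.21,206.5,.083);print("valve line",yaw(p,q)-90,np.linalg.norm(p-q))
# hob left and right edge on the light top: edges via brightness
g=a.min(2)
import sys
E
```

```text
t 0.10 tcp [0.1963 0.5664 0.2177] jawyaw 70.9 down [-0.001 -0.002 -1.   ] F [ 0.9 -0.8  0.1] M [ 0.03 -0.02  0.06] w 0.0929 q [ 1.15  0.13  1.49  0.    1.52 -0.09]
knob [ 0.59008017 -0.3239386 ] yellow2 [ 0.6872765  -0.30584575]
loose bar 11.82479777568895 fit bar L 8.565072070811489 R 8.844189987467438
black mark 8.800598164478952
valve line 9.658687238405975 0.13991624402611513
```

```bash
python3 -m inch '[[0,0,-7.4,19.7,-44.5,0,93],[0,0,-7.4,19.7,-44.5,0,93],[0,0,-7.4,19.7,-44.5,0,93],[0,0,-7.4,19.7,-44.5,0,93],[0,0,-7.4,19.7,-44.5,0,93],[0,0,-7.4,19.7,-44.5,0,93],[0,0,-7.4,19.7,-44.5,0,93],[0,0,-7.4,19.7,-44.5,0,93],[0,0,-7.4,19.7,-44.5,0,93],[0,0,-7.4,19.7,-44.5,0,93]]'
python3 -m inch '[[0,0,-7.4,19.7,-44.5,0,93],[0,0,-7.4,19.7,-44.5,0,93],[0,0,-7.4,19.7,-44.5,0,93],[0,0,-7.4,19.7,-44.5,0,93],[0,0,-7.4,19.7,-44.5,0,93],[0,0,-7.4,19.7,-44.5,0,93],[0,0,-7.4,19.7,-44.5,0,80],[0,0,-7.4,19.7,-44.5,0,70],[0,0,-7.4,19.7,-44.5,0,60],[0,0,-7.4,19.7,-44.5,0,60],[0,0,0,0,0,0,60]]'; python3 st.py
```

```text
t: 1.1
tool_pos: [0.3937, 0.12, 0.2186]
ee_rot: [0.485, 0.515, 0.485, -0.515]
wrist_force: [1.3, 0.5, 0.4]
grip_width: 0.0931
t: 2.2
tool_pos: [0.59, -0.328, 0.214]
ee_rot: [-0.075, -0.701, -0.077, 0.705]
wrist_force: [-0.1, -1.0, -0.6]
grip_width: 0.0608
t 2.20 tcp [ 0.59  -0.328  0.214] jawyaw -77.6 down [-0.005  0.002 -1.   ] F [-0.1 -1.  -0.6] M [-0.02  0.19  0.04] w 0.0608 q [-0.58  0.34  1.25 -0.    1.55  0.77]
```

```bash
python3 -m inch '[[0,0,-0.6,0,4,-40,60],[0,0,0,0,0,-40,60],[0,0,0,0,0,-40,60],[0,0,0,0,0,-30,60],[0,0,0,0,0,-10,60],[0,0,0,0,0,0,60]]'; python3 st.py
python3 - <<'E'
from m import *
for n,u,v in(("top",339,171),("side",280,270)):
    im=env.grab_frame(n)[:,:,::-1];cv2.imwrite(f"pics/g_{n}.png",im)
a=crop("t",cv2.imread("pics/g_top.png"),339,171,66,100,6);b=crop("s",cv2.imread("pics/g_side.png"),280,260,66,100,6);cv2.imwrite("pics/g.png",np.hstack([a,b]))
E
```

```text
t: 2.8
tool_pos: [0.5892, -0.3178, 0.0567]
ee_rot: [-0.075, -0.702, -0.077, 0.704]
wrist_force: [0.5, -0.5, 0.8]
grip_width: 0.0601
t 2.80 tcp [ 0.5892 -0.3178  0.0567] jawyaw -77.7 down [-0.003  0.002 -1.   ] F [ 0.5 -0.5  0.8] M [-0.02  0.19 -0.02] w 0.0601 q [-0.57  0.44  1.42  0.    1.28  0.78]
```

View pics/g.png

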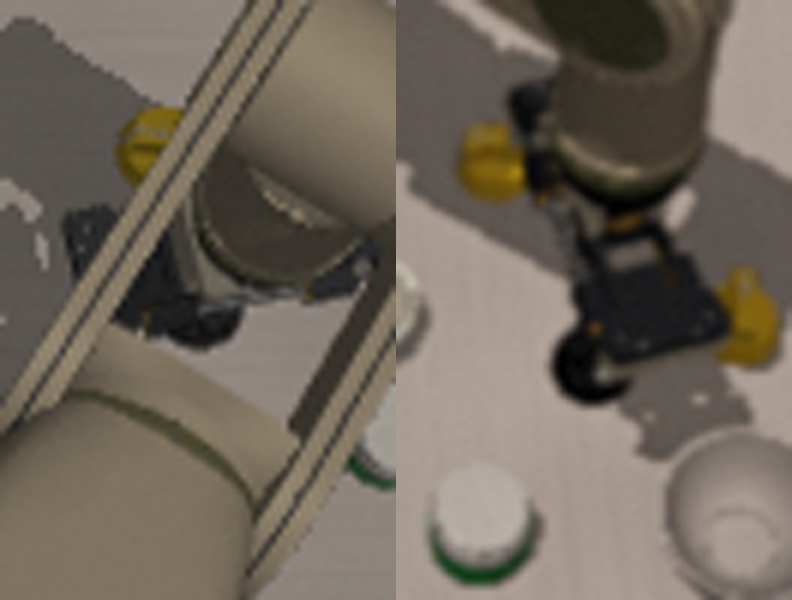

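The picture shows the hand above the black knob. The arm hides it in the top view, and in the side view it is at crop (590,365), below the fingers. Both yellow knobs are clear of the fingers. I'll settle, centre and finish the descent.

```bash
python3 -m inch '[[0,0,0,0,-5,0,60],[0,0,0,0,0,0,60],[0,0,0,0,0,0,60]]'; python3 st.py
```

```text
t: 3.2
tool_pos: [0.5913, -0.3249, 0.0602]
ee_rot: [0.076, 0.704, 0.075, -0.702]
wrist_force: [-0.7, 0.1, -0.5]
grip_width: 0.0601
t 3.20 tcp [ 0.5913 -0.3249  0.0602] jawyaw -77.7 down [ 0.002 -0.001 -1.   ] F [-0.7  0.1 -0.5] M [-0.09  0.18  0.04] w 0.0601 q [-0.58  0.44  1.41 -0.    1.28  0.78]
```

```bash
python3 -m inch '[[0,0,-0.4,-0.5,0.5,-20,60],[0,0,0,0,0,-12,60],[0,0,0,0,0,-4,60],[0,0,0,0,0,0,60]]'; python3 st.py;python3 -m inch '[[0,0,0,0,0,0,12],[0,0,0,0,0,0,12],[0,0,0,0,0,0,12],[0,0,0,0,0,0,12],[0,0,0,0,0,0,12],[0,0,0,0,0,0,12],[0,0,0,0,0,0,12]]'; python3 st.py
```

```text
t: 3.6
tool_pos: [0.5893, -0.3231, 0.0215]
ee_rot: [-0.073, -0.703, -0.074, 0.704]
wrist_force: [1.6, 0.1, 0.2]
grip_width: 0.0601
t 3.60 tcp [ 0.5893 -0.3231  0.0215] jawyaw -78.1 down [-0.002  0.001 -1.   ] F [1.6 0.1 0.2] M [-0.03  0.13 -0.02] w 0.0601 q [-0.58  0.48  1.43  0.    1.23  0.79]
t: 4.3
tool_pos: [0.5901, -0.3237, 0.0228]
ee_rot: [0.073, 0.703, 0.073, -0.703]
wrist_force: [-0.8, -1.3, 1.4]
grip_width: 0.0156
t 4.30 tcp [ 0.5901 -0.3237  0.0228] jawyaw -78.1 down [ 0. -0. -1.] F [-0.8 -1.3  1.4] M [-0.01  0.19  0.  ] w 0.0156 q [-0.58  0.48  1.43 -0.    1.23  0.79]
```

```bash
python3 -m inch '[[0,0,0,0,0,20,12],[0,0,0,0,0,40,12],[0,0,0,0,0,40,12],[0,0,0,0,0,40,12],[0,0,0,0,0,37,12],[0,0,0,0,0,0,12]]'
python3 -m inch '[[0,0,-0.3,-11.3,42.7,0,12],[0,0,-0.3,-11.3,42.7,0,12],[0,0,-0.3,-11.3,42.7,0,12],[0,0,-0.3,-11.3,42.7,0,12],[0,0,-0.3,-11.3,42.7,0,12],[0,0,-0.3,-11.3,42.7,0,12],[0,0,-0.3,-11.3,42.7,0,12],[0,0,-0.3,-11.3,42.7,0,12],[0,0,-0.3,-11.3,42.7,0,12],[0,0,-0.2,-11.3,42.7,0,12],[0,0,0,-11.3,42.7,0,12],[0,0,0,-11.3,42.7,0,12]]'
python3 -m inch '[[0,0,0,0,0,0,12],[0,0,0,0,0,0,12]]'; python3 st.py
```

```text
t: 4.9
tool_pos: [0.593, -0.3255, 0.2078]
ee_rot: [0.076, 0.706, 0.071, -0.7]
wrist_force: [0.5, -0.6, 0.6]
grip_width: 0.0156
t: 6.1
tool_pos: [0.4534, 0.1903, 0.199]
ee_rot: [-0.055, -0.705, -0.055, 0.705]
wrist_force: [0.3, -0.2, -1.1]
grip_width: 0.0159
t: 6.3
tool_pos: [0.4538, 0.1895, 0.199]
ee_rot: [-0.057, -0.705, -0.056, 0.705]
wrist_force: [0.1, -0.3, -0.8]
grip_width: 0.0157
t 6.30 tcp [0.4538 0.1895 0.199 ] jawyaw -80.9 down [-0.001 -0.001 -1.   ] F [ 0.1 -0.3 -0.8] M [ 0.01  0.19 -0.02] w 0.0157 q [ 0.29 -0.16  1.81 -0.    1.49  1.7 ]
```

```bash
python3 - <<'E'
from m import *
for n in("top","side"):
    im=env.grab_frame(n)[:,:,::-1];cv2.imwrite(f"pics/h_{n}.png",im)
P=[.4538,.1895]
for z in(.08,.104,.177,.218): print(z,proj("top",[*P,z]),proj("side",[*P,z]))
a=crop("t",cv2.imread("pics/h_top.png"),194,200,50,70,8);b=crop("s",cv2.imread("pics/h_side.png"),238,155,50,70,8);cv2.imwrite("pics/h.png",np.hstack([a,b]))
E
```

```text
0.08 (np.float64(193.4442075039447), np.float64(206.56370056756728)) (np.float64(235.4952591297158), np.float64(162.37176105728116))
0.104 (np.float64(192.3834991166283), np.float64(205.68063766357733)) (np.float64(235.39960797891612), np.float64(158.54052729780244))
0.177 (np.float64(188.93753167726624), np.float64(202.81173634631426)) (np.float64(235.09591733442042), np.float64(146.34428578071612))
0.218 (np.float64(186.84268778729074), np.float64(201.0676542341371)) (np.float64(234.9164224762048), np.float64(139.11254787022918))
```

View pics/h.png

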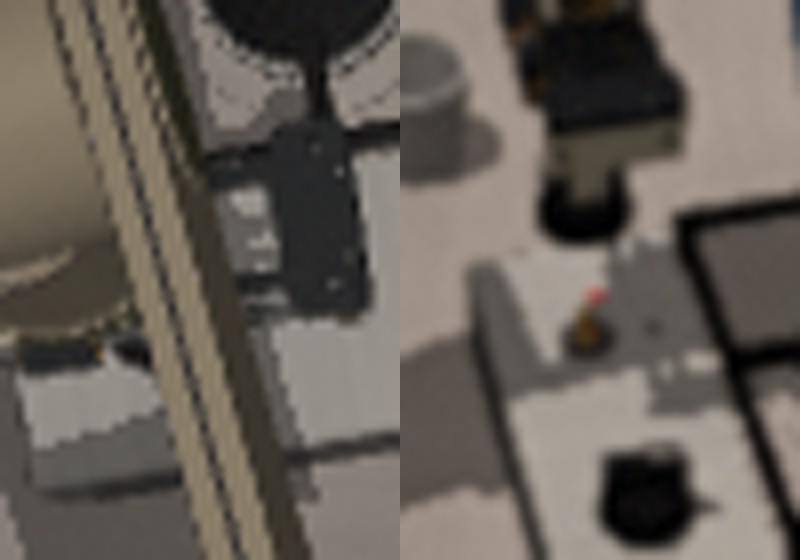

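Side view: the knob in hand is at about (236.0,150) and the spindle in its collar at about (236.5,163). That puts them in line in world x to within about 0.5 mm. The grip centres the knob in y. I'll descend slowly and watch the force.

```bash
python3 -m inch '[[0,0,0,0.3,0,-25,12],[0,0,0,0,0,-25,12],[0,0,0,0,0,-16,12],[0,0,0,0,0,0,12],[0,0,0,0,0,0,12]]'; python3 st.py; python3 -m inch '[[0,0,0,0,0,-2,12],[0,0,0,0,0,-2,12],[0,0,0,0,0,0,12]]'; python3 st.py; python3 -m inch '[[0,0,0,0,0,-2,12],[0,0,0,0,0,0,12]]'; python3 st.py
```

```text
t: 6.9
tool_pos: [0.4551, 0.1877, 0.1338]
ee_rot: [-0.055, -0.705, -0.055, 0.705]
wrist_force: [0.5, 0.2, 0.0]
grip_width: 0.0158
t 6.90 tcp [0.4551 0.1877 0.1338] jawyaw -81.1 down [-0. -0. -1.] F [0.5 0.2 0. ] M [-0.   0.2  0. ] w 0.0158 q [ 0.29 -0.11  1.88 -0.    1.36  1.7 ]
t: 7.2
tool_pos: [0.4551, 0.1888, 0.1301]
ee_rot: [0.055, 0.705, 0.055, -0.705]
wrist_force: [0.5, 0.5, -0.8]
grip_width: 0.0156
t 7.20 tcp [0.4551 0.1888 0.1301] jawyaw -81.0 down [ 0.001  0.    -1.   ] F [ 0.5  0.5 -0.8] M [-0.02  0.19  0.01] w 0.0156 q [ 0.29 -0.1   1.89  0.    1.36  1.7 ]
t: 7.4
tool_pos: [0.4547, 0.1888, 0.1276]
ee_rot: [-0.055, -0.705, -0.055, 0.705]
wrist_force: [0.6, -0.9, -1.7]
grip_width: 0.0156
t 7.40 tcp [0.4547 0.1888 0.1276] jawyaw -81.0 down [-0. -0. -1.] F [ 0.6 -0.9 -1.7] M [-0.02  0.17 -0.09] w 0.0156 q [ 0.29 -0.1   1.89 -0.    1.35  1.7 ]
```

```bash
for i in 1 2 3; do python3 -m inch '[[0,0,0,0,0,-1.5,12],[0,0,0,0,0,0,12],[0,0,0,0,0,0,12]]' >/dev/null; python3 st.py; done
```

```text
t 7.70 tcp [0.4547 0.1888 0.1261] jawyaw -81.0 down [-0. -0. -1.] F [0.1 0.3 0.1] M [-0.02  0.1   0.02] w 0.0157 q [ 0.29 -0.1   1.89  0.    1.35  1.7 ]
t 8.00 tcp [0.4547 0.1888 0.1246] jawyaw -81.0 down [-0. -0. -1.] F [0.6 0.9 0.2] M [ 0.03  0.18 -0.  ] w 0.0156 q [ 0.29 -0.1   1.89  0.    1.35  1.7 ]
t 8.30 tcp [0.4547 0.1889 0.123 ] jawyaw -81.0 down [-0.  0. -1.] F [ 0.1  0.5 -1.7] M [0.12 0.2  0.01] w 0.0161 q [ 0.29 -0.1   1.89  0.    1.34  1.7 ]
```

```bash
for i in 1 2 3 4; do python3 -m inch '[[0,0,0,0,0,-1.5,12],[0,0,0,0,0,0,12],[0,0,0,0,0,0,12]]' >/dev/null; python3 st.py; done
```

```text
t 8.60 tcp [0.4549 0.1889 0.1218] jawyaw -81.0 down [ 0.  0. -1.] F [-1.2  1.3  0.1] M [0.23 0.2  0.01] w 0.0158 q [ 0.29 -0.09  1.9   0.    1.34  1.7 ]
t 8.90 tcp [0.4547 0.1892 0.1202] jawyaw -81.0 down [-0.     0.001 -1.   ] F [-0.8  3.9  0.8] M [0.73 0.3  0.03] w 0.0160 q [ 0.29 -0.09  1.9   0.    1.34  1.7 ]
t 9.20 tcp [0.4546 0.1892 0.1184] jawyaw -81.0 down [-0.     0.001 -1.   ] F [ 0.2  5.3 -0.9] M [1.07 0.2  0.01] w 0.0157 q [ 0.29 -0.09  1.9   0.    1.33  1.7 ]
t 9.50 tcp [0.4547 0.1893 0.117 ] jawyaw -81.0 down [-0.     0.001 -1.   ] F [0.  6.3 0.4] M [ 1.13  0.22 -0.  ] w 0.0156 q [ 0.29 -0.09  1.9   0.    1.33  1.7 ]
```

The spindle is in the bore and pushing the tool 6 N towards +y. I'll shift +y to relieve that and keep lowering.

```bash
python3 -m inch '[[0,0,0,0,1,0,12],[0,0,0,0,0,0,12],[0,0,0,0,0,0,12]]' >/dev/null; python3 st.py; for i in 1 2 3; do python3 -m inch '[[0,0,0,0,0,-1.5,12],[0,0,0,0,0,0,12],[0,0,0,0,0,0,12]]' >/dev/null; python3 st.py; done
```

```text
t 9.80 tcp [0.4547 0.1896 0.1169] jawyaw -81.0 down [-0. -0. -1.] F [ 0.2  2.7 -0.9] M [0.44 0.14 0.01] w 0.0159 q [ 0.29 -0.09  1.9  -0.    1.33  1.71]
t 10.10 tcp [0.4546 0.1897 0.1154] jawyaw -81.0 down [-0. -0. -1.] F [ 0.2  2.  -1.1] M [0.42 0.07 0.06] w 0.0159 q [ 0.29 -0.09  1.9  -0.    1.33  1.71]
t 10.40 tcp [0.4547 0.1897 0.1139] jawyaw -81.0 down [-0. -0. -1.] F [ 0.1  1.7 -1.6] M [0.25 0.13 0.04] w 0.0160 q [ 0.29 -0.09  1.9  -0.    1.33  1.71]
t 10.70 tcp [0.4547 0.1897 0.1125] jawyaw -81.0 down [-0. -0. -1.] F [-0.6  1.1 -1.9] M [0.24 0.17 0.02] w 0.0155 q [ 0.29 -0.08  1.9  -0.    1.32  1.71]
```

```bash
python3 -m inch '[[0,0,0,0,0.4,0,12]]' >/dev/null; for i in 1 2 3 4 5; do python3 -m inch '[[0,0,0,0,0,-1.5,12],[0,0,0,0,0,0,12],[0,0,0,0,0,0,12]]' >/dev/null; python3 st.py; done
```

```text
t 11.10 tcp [0.4547 0.1901 0.111 ] jawyaw -81.0 down [-0. -0. -1.] F [-0.1 -0.2 -0.6] M [-0.06  0.16 -0.  ] w 0.0160 q [ 0.29 -0.08  1.9  -0.    1.32  1.71]
t 11.40 tcp [0.455  0.1902 0.11  ] jawyaw -81.0 down [ 0. -0. -1.] F [-1.  -1.1  3.8] M [-0.18  0.33  0.  ] w 0.0157 q [ 0.29 -0.08  1.91 -0.    1.32  1.71]
t 11.70 tcp [0.455  0.1902 0.1084] jawyaw -81.0 down [ 0.  0. -1.] F [-1.  -1.1  4.4] M [-0.27  0.36  0.  ] w 0.0159 q [ 0.29 -0.08  1.91 -0.    1.31  1.71]
t 12.00 tcp [0.455  0.1902 0.1069] jawyaw -81.0 down [ 0.  0. -1.] F [-0.1 -1.4  6.2] M [-0.19  0.42  0.02] w 0.0159 q [ 0.29 -0.08  1.91 -0.    1.31  1.71]
t 12.30 tcp [0.455  0.1902 0.1057] jawyaw -81.0 down [ 0.001  0.    -1.   ] F [-2.6 -1.   7.9] M [-0.3   0.59 -0.02] w 0.0160 q [ 0.29 -0.08  1.91 -0.    1.31  1.71]
```

```bash
python3 -m inch '[[0,0,0,0,-0.2,-0.8,12],[0,0,0,0,0,0,12],[0,0,0,0,0,0,12]]' >/dev/null; python3 st.py; python3 -m inch '[[0,0,0,0,0,-0.5,12],[0,0,0,0,0,0,12],[0,0,0,0,0,0,12]]' >/dev/null; python3 st.py
```

```text
t 12.60 tcp [0.4551 0.1902 0.1057] jawyaw -81.0 down [ 0.001  0.    -1.   ] F [-5.3 -2.  13.2] M [-0.36  1.2   0.01] w 0.0157 q [ 0.29 -0.08  1.91  0.    1.31  1.71]
t 12.90 tcp [0.4551 0.1902 0.1056] jawyaw -81.0 down [ 0.001  0.    -1.   ] F [-8.4 -1.7 17.2] M [-0.47  1.61 -0.06] w 0.0157 q [ 0.29 -0.08  1.91  0.    1.31  1.71]
```

It is bottomed: the TCP stopped at 0.1057 and the force rose to 17 N. I'll relieve the side load slightly, check, then start turning anticlockwise while pressed.

```bash
python3 -m inch '[[0,0,0,-0.8,-0.2,0.2,12],[0,0,0,0,0,0,12],[0,0,0,0,0,0,12]]' >/dev/null; python3 st.py; python3 -m inch '[[0,0,4,0,0,0,12],[0,0,4,0,0,0,12],[0,0,4,0,0,0,12],[0,0,4,0,0,0,12],[0,0,4,0,0,0,12],[0,0,0,0,0,0,12]]' >/dev/null; python3 st.py
```

```text
t 13.20 tcp [0.455  0.1902 0.1056] jawyaw -81.0 down [ 0.002  0.001 -1.   ] F [-1.9 -1.4 12. ] M [-0.22  0.74 -0.03] w 0.0157 q [ 0.29 -0.08  1.91  0.    1.31  1.71]
t 13.80 tcp [0.4553 0.1906 0.1057] jawyaw -60.9 down [ 0.003  0.002 -1.   ] F [-2.5  1.2 11.3] M [ 0.14  0.44 -0.  ] w 0.0158 q [ 0.29 -0.08  1.91  0.    1.31  1.35]
```

```bash
for i in 1 2; do python3 -m inch '[[0,0,4.5,0,0,0,12],[0,0,4.5,0,0,0,12],[0,0,4.5,0,0,0,12],[0,0,4.5,0,0,0,12],[0,0,4.5,0,0,0,12],[0,0,0,0,0,0,12]]' >/dev/null; python3 st.py; done
```

```text
t 14.40 tcp [0.4552 0.1908 0.1057] jawyaw -38.4 down [ 0.003  0.002 -1.   ] F [-1.7  1.6 10.6] M [0.26 0.48 0.05] w 0.0158 q [ 0.29 -0.08  1.91  0.    1.31  0.96]
t 15.00 tcp [0.455  0.1909 0.1057] jawyaw -15.8 down [ 0.003  0.002 -1.   ] F [-2.4  2.5 10.7] M [0.37 0.57 0.07] w 0.0160 q [ 0.29 -0.08  1.91  0.    1.31  0.57]
```

```bash
for i in 1 2 3 4; do python3 -m inch '[[0,0,2,0,0,0,12],[0,0,2,0,0,0,12],[0,0,0,0,0,0,12],[0,0,0,0,0,0,12]]' >/dev/null; python3 st.py; done
```

```text
t 15.40 tcp [0.455  0.1909 0.1057] jawyaw -12.0 down [ 0.002  0.002 -1.   ] F [-2.4  2.5 11.6] M [0.4  0.65 0.06] w 0.0159 q [ 0.29 -0.08  1.91  0.    1.31  0.5 ]
t 15.80 tcp [0.455  0.191  0.1057] jawyaw -8.0 down [ 0.002  0.002 -1.   ] F [-2.6  3.4 11.5] M [ 0.36  0.67 -0.01] w 0.0158 q [ 0.29 -0.08  1.91  0.    1.31  0.43]
t 16.20 tcp [0.4549 0.191  0.1057] jawyaw -4.0 down [ 0.002  0.002 -1.   ] F [-2.9  4.  10.9] M [0.45 0.66 0.05] w 0.0157 q [ 0.29 -0.08  1.91  0.    1.31  0.36]
t 16.60 tcp [0.4549 0.191  0.1057] jawyaw -0.0 down [ 0.002  0.002 -1.   ] F [-3.   2.9 13.6] M [0.41 0.66 0.01] w 0.0161 q [ 0.29 -0.08  1.91  0.    1.31  0.29]
```

```bash
python3 -m inch '[[0,0,2,0,0,0,12],[0,0,1,0,0,0,12],[0,0,0,0,0,0,12],[0,0,0,0,0,0,12]]' >/dev/null; python3 st.py; python3 - <<'E'
from m import *
for n in("top","side"):
    im=env.grab_frame(n)[:,:,::-1];cv2.imwrite(f"pics/f_{n}.png",im)
b=cv2.imread("pics/f_side.png");cv2.imwrite("pics/f.png",np.hstack([crop("t",cv2.imread("pics/f_top.png"),210,200,66,80,6),crop("s",b,238,165,66,80,6)]))
E
```

```text
t 17.00 tcp [0.4549 0.191  0.1057] jawyaw 3.0 down [ 0.002  0.002 -1.   ] F [-3.2  2.1 12. ] M [ 0.45  0.71 -0.01] w 0.0157 q [ 0.29 -0.08  1.91  0.    1.31  0.24]
```

View pics/f.png

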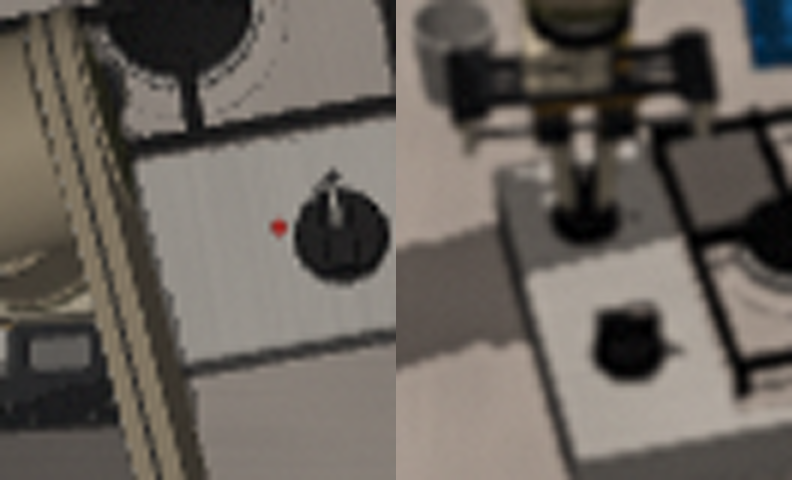

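The side crop shows the knob sitting low on the front strip, bar turned and held between the fingers at about (585,215). The other knob's pointer still points to its off mark in both views. I'll back off 3° within the play to keep the flats well matched, check that it holds, then hand in.

```bash
python3 -m inch '[[0,0,-2,0,0,0,12],[0,0,-1,0,0,-0.1,12],[0,0,0,0,0,0,12],[0,0,0,0,0,0,12],[0,0,0,0,0,0,12]]' >/dev/null; python3 st.py; python3 - <<'E'
from h import env
print(env.hand_in())
E
```

```text
t 17.60 tcp [0.4551 0.1908 0.1057] jawyaw -0.0 down [ 0.003  0.002 -1.   ] F [-2.1  2.2 11.6] M [0.29 0.58 0.03] w 0.0159 q [ 0.29 -0.08  1.91  0.    1.31  0.29]
the job is handed in; nothing more can be done
None
```

I fitted the loose black knob on the bare spindle and pressed it in with the valve still off. Keeping it pressed, I turned it anticlockwise and handed in still holding it, at t = 17.6 s. No verdict was reported.

**Fit:** The knob slid over the spindle with at most about 6 N of side force, which a 1.4 mm shift in y relieved. It seated at TCP z ≈ 0.111 m, the expected home height. Pressing on, the force climbed like the spring's from about 4 to 8 N, then rose sharply with no further movement at z 0.1057 m. That is the bottom of the 5 mm travel.

**Turn:** I turned the knob 84° and then eased back to 81° to keep the flats well matched. Allowing for the 14° of play, the spindle should be at or very near the 70° stop. I inferred that from the knob's angle: the wrist moment about the vertical stayed within noise, so I never felt the stop, and the arm hid the knob in the top view.

**Last checks:** The press was 11.6 N down, against the 8.5 N needed at the bottom. The fingers were closed on the 16 mm bar (15.9 mm), and the tool was upright to within 0.004 rad. The last picture, taken at 84°, showed the other knob still at off. I touched nothing else, but I did not measure the other objects' positions again.

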